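# Make up two stone-graining kits

## Task

Make up the two kits from the stock on the bench: the tall grit can, the muller and the wooden wedge go into the three-bay tray, the short grit can and the rubbing brick into the two-bay tray, one thing to a bay, in whichever bays you like. Set each down gently, flat on the floor of its bay and the same way up as it stands now, and let go of it. Leave the ink tin, the bottle and the stone slab where they are.

Things in the scene. Friction and masses are not known exactly. Their poses are not given: they have to be found in the camera images.
- tray3: Kit tray with three bays: a long low grey tray, 106 mm (its x) by 260 mm (its y), fixed to the bench. Three equal bays in a row along its y, each 96 mm (x) by 80 mm (y) inside, centred at y = -85, 0 and +85 mm from the tray's origin. Floor 4 mm thick; outer walls and dividers 5 mm thick, their tops 16 mm above the bench. Origin: centre of its underside, on the bench.
- tray2: Kit tray with two bays: the same make as the other but shorter, 106 mm (its x) by 175 mm (its y), fixed. Two bays, each 96 by 80 mm inside, centred at y = -42.5 and +42.5 mm. Floor 4 mm thick, walls and divider 5 mm thick with tops 16 mm above the bench. Origin: centre of its underside, on the bench.
- tall_can: Tall grit can: round metal shaker standing upright, 56 mm in diameter, 105 mm high (straight side up to 93 mm, then a coned pierced top), about 0.4 kg. Origin: centre of its underside; z up. 
- short_can: Short grit can: the same kind of metal shaker but 44 mm in diameter and 60 mm high (straight side up to 48 mm), about 0.15 kg. Origin: centre of its underside; z up. 
- muller: Stone muller, a hand grinder standing on its flat round foot: foot 60 mm in diameter and 14 mm high, tapering to a neck, with a round upright handle 34 mm in diameter from 50 to 86 mm above the underside, the place to grip; 95 mm high, about 0.35 kg. Origin: centre of its underside; z up. 
- brick: Grey rubbing brick lying flat: block 76 mm long (its x), 40 mm wide (its y), 30 mm high, about 0.2 kg. Origin: centre of its underside; z up. 
- wedge: Dark wooden wedge lying on its flat underside: 80 mm long (its x), 36 mm wide (its y) with upright sides; 39 mm high at the heel (-x end), sloping to 9 mm at the toe (+x end), 31 mm high at the best grip, 18 mm from the origin towards the heel; about 0.08 kg. Origin: centre of its underside; z up. 
- ink_tin: Squat closed steel ink tin, 74 mm in diameter, 32 mm high, standing among the stock. It belongs to neither kit. Origin: centre of its underside; z up. 
- gum_bottle: Amber bottle, 64 mm in diameter, 150 mm high, loose, at the right-hand edge of the work: a bystander. Origin: centre of its underside; z up. 
- litho_stone: Grey limestone slab, 280 by 200 by 60 mm, heavy, on slats at the left of the bench: a bystander. Origin: centre of its underside; z up. 
Not all that is in view belongs to the job. What is shaped like the wedge but purple is not meant.

How it is judged:
By the outcome, as a careful person would: the job done as asked, in the order asked, and still so for the second after the job is handed in, with the robot touching nothing.
It also fails if it takes over 128 s, if anything falls off the work surface, if the arm or the gripper's body presses on something with over 40 N, if the wrist force passes 120 N, or if a joint passes its speed limit or range.

## Robot

A 6-joint arm with a two-finger parallel gripper is mounted at the origin on the work surface. World frame = base frame: x ahead of the robot, y to its left, z up, the work surface at z = 0. Lengths are in m, angles in rad, forces in N, time in s.
With the tool pointing down it reaches from about 0.375 to 0.975 m from the base axis. Payload 3.8 kg.
Tool frame: the origin (TCP) lies at the very end of the fingers, on their centre line; the grasp point (between the pads) lies 19 mm behind it; z points along the fingers, x is the direction in which the jaws open and shut, and the axes are right-handed (so a half turn about z gives the same grasp; the last joint's range is limited). The gripper opens to 85 mm and grips with 20 to 120 N. Pads are 22 mm wide; open, the fingers measure 114 mm over their backs; the gripper's body (76 mm by 85 mm) begins 54 mm behind the grasp point. The pads swing forward as they close: fully open they stand 13 mm farther back than shut.
Start: joints at [1.293, 0.264, 1.604, -0, 1.274, -0.037], TCP at [0.161, 0.656, 0.207] pointing down, gripper open.
Joint ranges: [-2.63, 2.63], [-0.94, 2.18], [0.31, 2.57], [-1.31, 4.45], [0, 2.66], [-2.55, 2.55]. Speed limits (rad/s): [2.57, 2.57, 3.14, 3.14, 3.14, 3.14].

## Interface

Orientations are given as a rotation vector (axis times angle).
In Python, from workcell import readout, imaging, order gives the robot as it stands.
- The arm moves only by the tool servo_tool, never from a script. Its argument "series" is a list of rows, each a list of 3 entries, a list of its own where there are three numbers: the shift along the tool's x, y, z normalised to -1 to 1, where 1 is 50 mm, then the turn, a rotation vector about the tool's x, y, z normalised to -1 to 1, where 1 is 0.1 rad, then the opening, from 0 (shut) to 1 (fully open). A call has 1 to 8 rows; each row shifts and turns the commanded pose from where the row before left it, along the tool's axes as they then stand; what a row does not reach is not made up. A row lasts 1/10 s, in which the tool goes at most 50 mm and 8.59 degrees, less where a joint would pass 70% of its speed; a pose out of reach is approached as far as the arm can. A call with a number of a shift or a turn outside -1 to 1 is refused whole. A call with a gripper value outside its range is refused whole. The fingers move at their own pace and stop on an object; "grip_force" is the grip in N (left out, the last holds). Time passes only in rows, so rows that do not move let the fingers close. It gives the time, the measured TCP pose, the force and the opening at its end, in the units of the state.
- readout.read_state(): the state, without advancing time (a new reading comes with each control period).
- imaging.read_camera(name): name is "side" or "top"; returns a dict with "image" (400x640x3 uint8, red, green, blue), "z_map" (400x640 float32, m along the optical axis (not along the pixel's ray), 0 where there is no reading), "vertical_fov" (degrees; the focal length in pixels is half the picture's height over the tangent of half this angle, whatever the lens; pixels are square), "cx", "cy" (the principal point, pixels), "R" (3x3) and "t" (3): a world point X has camera coordinates R X + t. Camera axes: x right, y down, z forward; pixel columns grow to the right and rows downward; lengths in m; the calibration is good to about 2 mm. A picture is of the moment at which its call begins.
- order.finish_job(): hands the job in, once; it reports no verdict.
The state is a dict: "time": time; "q": joint angles; "joint_vel": joint speeds; "joint_torque": joint torques, N m; "tool_pos": TCP position; "tcp_rot": TCP orientation; "wrist_force": force on the tool from outside, world axes, zero at the start; "torque": the same for the moment, N m; "width": opening from 0.0 (shut) to 1.0 (fully open).
Only numpy, scipy, OpenCV 4.12 (cv2) and the standard library are available. Lean on these libraries where they do the work, as an engineer would, in place of code of your own. Each camera call takes 0.05 s, during which the arm holds its last target. There are 200 camera calls.

## Working session

There is one attempt and no reset: what is moved stays moved. The work goes in short steps, Python scripts to look and compute and a tool call to move; the robot and the scene stay as the last step left them, time stands still between calls to the robot, and variables do not carry over. Pictures are saved under pics/ and viewed, about 12 in all and at most 16, crops included, and the job is handed in when it is done.

Besides the shell and the picture viewer there is one more tool, called after "Request:" as name(argument=value, ...), one argument or row to a line, values as JSON. servo_tool: Moves the arm, as the interface text tells. Its arguments: {"type":"object","properties":{"series":{"type":"array","items":{"type":"array"}},"grip_force":{"type":"number"}},"required":["series"]}

```bash
ls; mkdir -p pics; cat > h.py <<'E'
import numpy as np, cv2
from workcell import readout, imaging, order
def cam(n,save=None):
    d=imaging.read_camera(n)
    if save: cv2.imwrite('pics/'+save,cv2.cvtColor(d['image'],cv2.COLOR_RGB2BGR))
    f=200/np.tan(np.radians(d['vertical_fov'])/2)
    v,u=np.mgrid[0:400,0:640]; z=d['z_map']
    P=np.stack([(u-d['cx'])/f*z,(v-d['cy'])/f*z,z],-1)
    d['W']=(P-d['t'])@d['R']; d['W'][z==0]=np.nan; d['f']=f
    return d
E
python3 - <<'E'
from h import *
for n in('top','side'):
    d=cam(n,n+'0.png'); print(n,d['f'],d['cx'],d['cy'],(-d['R'].T@d['t']).round(3),d['R'].round(3).tolist(),(d['z_map']==0).mean())
    np.savez('/tmp/'+n,W=d['W'],im=d['image'])
s=readout.read_state(); print(s)
E
```

```text
pics
top 369.17594426223843 321.553708287792 206.57280625937784 [0.289 0.053 1.229] [[0.011, -1.0, -0.018], [-0.989, -0.008, -0.147], [0.147, 0.019, -0.989]] 0.0040078125
side 511.8643042692936 315.54828581386033 199.25178501357854 [-0.405 -0.984  0.918] [[0.762, -0.647, -0.02], [-0.359, -0.397, -0.845], [0.539, 0.651, -0.535]] 0.01785546875
{'time': 0.1, 'q': array([ 1.29308404e+00,  2.64687100e-01,  1.60524002e+00,  3.88638740e-05,
        1.27372832e+00, -3.68912435e-02]), 'joint_vel': array([ 5.74831360e-04, -3.02688977e-03, -3.87210302e-03,  5.80737423e-04,
        1.52493994e-03, -6.03587336e-05]), 'joint_torque': array([-2.33356823e-04, -5.16708970e+01, -3.68590987e+01, -9.03411114e-05,
        6.37609890e-03,  1.97394058e-05]), 'tool_pos': array([0.1607728 , 0.65483313, 0.20597894]), 'tcp_rot': array([ 2.47127594,  1.93777371, -0.0026551 ]), 'wrist_force': array([ 0.41909716, -0.23035748,  0.13175061]), 'torque': array([0.02998098, 0.03615954, 0.04493933]), 'width': 0.9944378039282383}
```

View pics/top0.png

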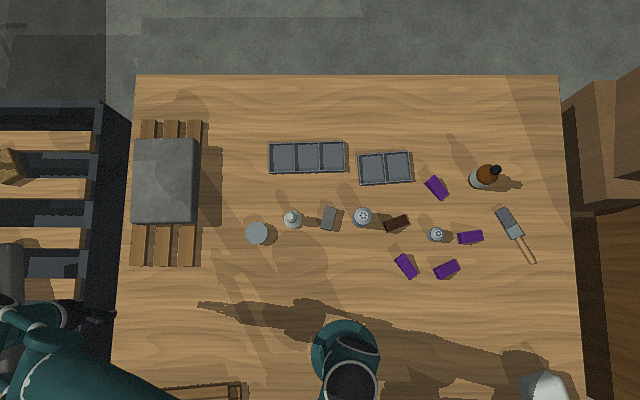

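View pics/side0.png

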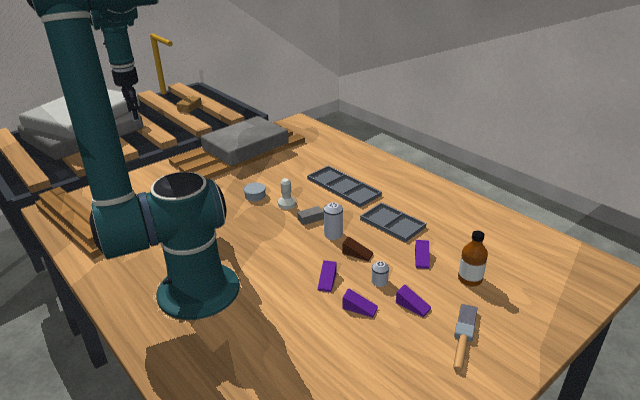

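Top view: tray3 (308,157), tray2 (385,168), ink tin (257,233), muller (292,219), brick (330,217), tall can (363,216), dark wedge (396,223), short can (437,235). The lookalikes are purple wedges at (436,187), (470,237), (405,266) and (447,269). The wedge could be confused with any of those, the tall can (363,216) with the short can (437,235), and the muller with a can. By colour and shape I choose the brown one at (396,223).

```bash
python3 - <<'E'
from h import *
T=np.load('/tmp/top.npz');S=np.load('/tmp/side.npz')
W=T['W'];im=T['im']
tab=W[280:300,150:300]; print('table z',np.nanmedian(tab[...,2]),np.nanstd(tab[...,2]), 'side', np.nanmedian(S['W'][300:320,560:600][...,2]))
Sp=S['W'].reshape(-1,3)
B=dict(tin=(240,218,275,248),muller=(276,203,306,236),brick=(316,200,345,236),tall=(347,200,379,234),wedge=(380,208,412,238),short=(424,222,450,248),tray3=(262,132,354,180),tray2=(352,144,418,192),bottle=(464,158,506,194))
for n,(a,b,c,d) in B.items():
    w=W[b:d,a:c].reshape(-1,3); w=w[w[:,2]>.007]
    lo,hi=w[:,:2].min(0)-.01,w[:,:2].max(0)+.01
    s=Sp[np.all((Sp[:,:2]>lo)&(Sp[:,:2]<hi),1)&(Sp[:,2]>.007)]
    for nm,p in(('top',w),('side',s)):
        if len(p)<8: continue
        r=cv2.minAreaRect((p[:,:2]*1000).astype(np.float32))
        print(n,nm,len(p),'zmax %.3f'%np.percentile(p[:,2],98),'rect',np.round(r[0],1),np.round(r[1],1),round(r[2],1))
# crop
crop=im[135:285,230:520,::-1]; cv2.imwrite('pics/crop.png',cv2.resize(crop,None,fx=2.7,fy=2.7,interpolation=cv2.INTER_CUBIC))
E
```

```text
table z 0.0005931281933498757 0.002386493655832294 side 8.99579643232427e-05
tin top 410 zmax 0.037 rect [381.5 286. ] [72.4 76.3] 34.2
tin side 312 zmax 0.036 rect [377.6 288.3] [79.9 75.6] 87.1
muller top 253 zmax 0.097 rect [430.1 185.7] [82.4 65.7] 58.8
muller side 342 zmax 0.096 rect [429.5 159.7] [50.3 74.7] 56.1
brick top 288 zmax 0.034 rect [436.3  54.1] [92.7 66.8] 10.5
brick side 324 zmax 0.034 rect [428.9  54.9] [58.7 78.5] 84.7
tall top 311 zmax 0.108 rect [430.6 -51.6] [56.8 55.4] 24.5
tall side 616 zmax 0.107 rect [425.  -58.9] [50.2 54.2] 44.7
wedge top 271 zmax 0.039 rect [ 423.5 -167.6] [63.8 93.3] 5.7
wedge side 385 zmax 0.040 rect [ 419.5 -167.6] [46.7 81.6] 26.5
short top 198 zmax 0.063 rect [ 381.1 -290.6] [42.3 41.9] 89.1
short side 353 zmax 0.062 rect [ 376.3 -295.6] [38.4 43.6] 31.8
tray3 top 721 zmax 0.021 rect [650.9 131.5] [158.9 299.3] 0.3
tray3 side 678 zmax 0.020 rect [649.9 134.4] [133.2 275. ] 2.5
tray2 top 490 zmax 0.020 rect [ 603.7 -132.6] [144.2 181.8] 10.7
tray2 side 594 zmax 0.020 rect [ 601.2 -134.7] [122.3 182.7] 2.3
bottle top 579 zmax 0.152 rect [ 581.4 -461.5] [ 62.6 111.1] 36.8
bottle side 1139 zmax 0.151 rect [ 558.  -452.7] [49.2 63. ] 41.4
```

View pics/crop.png

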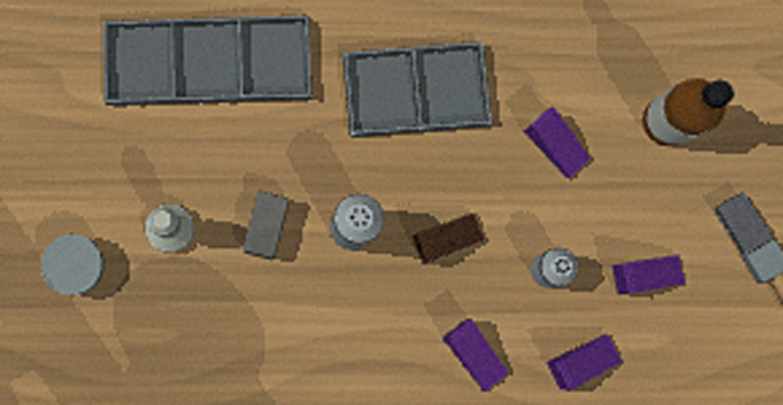

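The crop confirms it: brown wedge, tall can with the larger lid, and short can separated from the purple blocks. Next I fit the shapes to both point clouds.

```bash
cat > fit.py <<'E'
from h import *
from scipy.optimize import least_squares
def box(p,h):
    q=np.abs(p)-h
    return np.linalg.norm(np.maximum(q,0),axis=1)+np.minimum(q.max(1),0)
def poly(prof):  # convex-ish polygon signed distance, mm
    c=np.array(prof,np.float32).reshape(-1,1,2)
    return lambda a,b:-np.array([cv2.pointPolygonTest(c,(float(x),float(y)),True) for x,y in zip(a,b)])
def rev(prof):
    g=poly([(-r,z) for r,z in prof[::-1]]+prof)
    return lambda p:g(np.hypot(p[:,0],p[:,1]),p[:,2])
def tray(L,divs):
    bs=[((0,0,2),(53,L/2,2)),((50.5,0,8),(2.5,L/2,8)),((-50.5,0,8),(2.5,L/2,8))]+[((0,y,8),(53,2.5,8)) for y in divs]
    return lambda p:np.min([box(p-np.array(c),np.array(h)) for c,h in bs],0)
wp=poly([(-40,0),(40,0),(40,9),(-40,39)])
def wedge(p):
    a=wp(p[:,0],p[:,2]);b=np.abs(p[:,1])-18
    return np.hypot(np.maximum(a,0),np.maximum(b,0))+np.minimum(np.maximum(a,b),0)
M=dict(tall_can=rev([(28,0),(28,93),(14,105)]),short_can=rev([(22,0),(22,48),(12,60)]),
 muller=rev([(30,0),(30,14),(17,45),(17,86),(12,95)]),ink_tin=rev([(37,0),(37,32)]),
 brick=lambda p:box(p-np.array([0,0,15]),np.array([38,20,15])),wedge=wedge,
 tray3=tray(260,(-127.5,-42.5,42.5,127.5)),tray2=tray(175,(-85,0,85)))
def fit(n,clouds,x0,rad,zoff=0):
    P=np.concatenate([c.reshape(-1,3) for c in clouds])*1000
    P=P[np.isfinite(P).all(1)]
    P=P[(np.hypot(P[:,0]-x0[0],P[:,1]-x0[1])<rad)&(P[:,2]>(6 if rad<90 else 8)+zoff)]-np.array([0,0,zoff])
    def res(x):
        c,s=np.cos(x[2]),np.sin(x[2]);q=P-np.array([x[0],x[1],0])
        return M[n](np.c_[c*q[:,0]+s*q[:,1],-s*q[:,0]+c*q[:,1],q[:,2]])
    best=None
    for a in ([x0[2]] if n not in('wedge',) else [x0[2],x0[2]+np.pi]):
        r=least_squares(res,[x0[0],x0[1],a],loss='soft_l1',f_scale=2,x_scale=[1,1,.03],diff_step=1e-3)
        if best is None or r.cost<best.cost: best=r
    return best.x,np.median(np.abs(res(best.x))),len(P)
E
python3 - <<'E'
from fit import *
T=np.load('/tmp/top.npz')['W'];S=np.load('/tmp/side.npz')['W']
G=dict(tall_can=(425,-55,0,40),short_can=(376,-293,0,32),muller=(428,170,0,45),ink_tin=(378,288,0,48),brick=(430,55,-.25,50),wedge=(421,-168,-1.2,52),tray3=(650,134,.03,145),tray2=(602,-134,.04,105))
for n,g in G.items():
    for k,c in(('top',[T]),('side',[S]),('both',[T,S])):
        x,m,N=fit(n,c,g[:3],g[3]); print(n,k,x[:2].round(1),np.degrees(x[2]).round(1),'med %.1f'%m,N)
E
```

```text
tall_can top [431.6 -51.7] 0.0 med 0.9 311
tall_can side [431.3 -51.9] 0.0 med 1.4 622
tall_can both [431.3 -51.9] 0.0 med 1.2 933
short_can top [ 381.5 -291.6] 0.0 med 0.9 200
short_can side [ 381.4 -291.6] 0.0 med 1.2 357
short_can both [ 381.4 -291.6] 0.0 med 1.0 557
muller top [429.4 174.9] 0.0 med 1.9 255
muller side [428.2 174.5] 0.0 med 2.3 345
muller both [428.7 174.6] 0.0 med 2.1 600
ink_tin top [379.2 289.7] 0.0 med 1.7 412
ink_tin side [380.8 290.5] 0.0 med 1.7 317
ink_tin both [380.8 290.3] 0.0 med 1.7 729
brick top [431.4  54. ] -13.4 med 1.5 291
brick side [431.2  54.2] -13.6 med 1.6 331
brick both [431.3  54.1] -13.6 med 1.5 622
wedge top [ 419.5 -169.9] -67.7 med 1.2 273
wedge side [ 419.7 -171. ] -68.1 med 1.5 395
wedge both [ 419.5 -170.4] -67.9 med 1.4 668
tray3 top [641.5 131.7] 2.0 med 1.2 594
tray3 side [640.6 129. ] 1.8 med 1.4 565
tray3 both [641.2 129.8] 2.0 med 1.3 1159
tray2 top [ 606.  -132.6] 5.0 med 1.2 415
tray2 side [ 604.5 -134. ] 5.3 med 1.2 523
tray2 both [ 604.9 -133.5] 5.2 med 1.3 938
```

```bash
cat > plan.py <<'E'
import sys,json,numpy as np
from scipy.spatial.transform import Rotation as Ro
from workcell import readout
# args: waypoints x,y,z,psi,step(mm) ; psi turned (on the spot) before shifting
def psi_of(s): 
    X=Ro.from_rotvec(s['tcp_rot']).as_matrix(); return np.degrees(np.arctan2(X[1,0],X[0,0])),X
s=readout.read_state();p=np.array(s['tool_pos'])*1000;a,X=psi_of(s)
print('t',round(s['time'],2),'tcp',p.round(1),'psi',round(a,1),'tilt',X[:2,2].round(4),'F',np.round(s['wrist_force'],1),'w',round(s['width'],3))
for w in sys.argv[1:]:
    x,y,z,b,st=map(float,w.split(','))
    rows=[]
    d=-np.radians(b-a)
    if abs(d)>.002:
        n=int(np.ceil(abs(d)/.1-1e-6));u=round(d/n*10,2);print('  turn z',u,'x',n);a-=np.degrees(u*n*.1)
    c,si=np.cos(np.radians(a)),np.sin(np.radians(a))
    A=np.array([[c,si,0],[si,-c,0],[0,0,-1]]);e=A@(np.array([x,y,z])-p)
    n=max(1,int(np.ceil(np.linalg.norm(e)/st)));u=np.round(e/50/n,2);print('  shift',u.tolist(),'x',n);p=p+A.T@(u*50*n)
E
python3 plan.py 431.3,54.1,120,76.4,44 431.3,54.1,3,76.4,25
```

```text
t 0.1 tcp [160.8 654.8 206. ] psi 76.2 tilt [-0.0006 -0.002 ] F [ 0.4 -0.2  0.1] w 0.994
  turn z -0.03 x 1
  shift [-0.65, 0.51, 0.11] x 16
  shift [-0.0, -0.01, 0.46] x 5
```

Request:
servo_tool(
  series=[
    [[-0.65,0.51,0.11],[0,0,-0.03],1],
    [[-0.65,0.51,0.11],[0,0,0],1],
    [[-0.65,0.51,0.11],[0,0,0],1],
    [[-0.65,0.51,0.11],[0,0,0],1],
    [[-0.65,0.51,0.11],[0,0,0],1],
    [[-0.65,0.51,0.11],[0,0,0],1],
    [[-0.65,0.51,0.11],[0,0,0],1],
    [[-0.65,0.51,0.11],[0,0,0],1],
  ],
  grip_force=40,
)

```text
time: 0.9
tool_pos: [0.298, 0.3529, 0.1626]
tcp_rot: [2.469, 1.943, -0.001]
wrist_force: [0.9, 1.8, -0.3]
width: 1.001
```

Request:
servo_tool(
  series=[
    [[-0.65,0.51,0.11],[0,0,0],1],
    [[-0.65,0.51,0.11],[0,0,0],1],
    [[-0.65,0.51,0.11],[0,0,0],1],
    [[-0.65,0.51,0.11],[0,0,0],1],
    [[-0.65,0.51,0.11],[0,0,0],1],
    [[-0.65,0.51,0.11],[0,0,0],1],
    [[-0.65,0.51,0.11],[0,0,0],1],
    [[-0.65,0.51,0.11],[0,0,0],1],
  ],
)

```text
time: 1.7
tool_pos: [0.435, 0.0523, 0.1188]
tcp_rot: [-2.469, -1.942, -0.0]
wrist_force: [1.5, 0.2, -0.6]
width: 1.0
```

Request:
servo_tool(
  series=[
    [[0,0,0],[0,0,0],1],
    [[0,0,0],[0,0,0],1],
    [[0,0,0],[0,0,0],1],
  ],
)

```text
time: 2.0
tool_pos: [0.4343, 0.0546, 0.119]
tcp_rot: [-2.468, -1.942, 0.001]
wrist_force: [-0.2, -0.5, 0.4]
width: 1.001
```

```bash
python3 plan.py 431.3,54.1,30,76.4,25 431.3,54.1,3,76.4,25; python3 -c "
from h import *
d=cam('side','s1.png')"
```

```text
t 2.0 tcp [434.3  54.6 119. ] psi 76.4 tilt [-0.0009  0.0004] F [-0.2 -0.5  0.4] w 1.001
  shift [-0.01, -0.01, 0.44] x 4
  shift [0.01, -0.01, 0.28] x 2
```

View pics/s1.png

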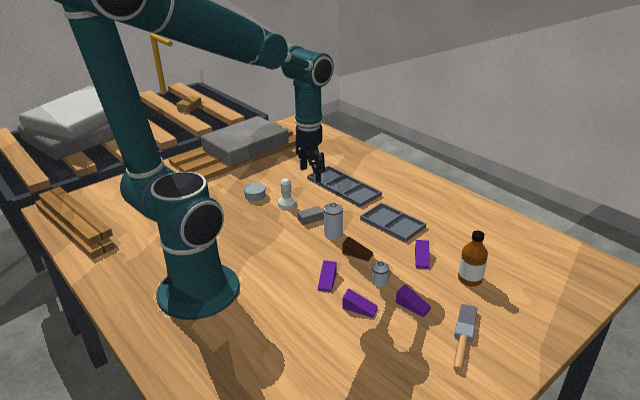

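The view shows the open gripper at (312,170), above the brick at (312,215), with the way down clear. Descending.

Request:
servo_tool(
  series=[
    [[-0.01,-0.01,0.44],[0,0,0],1],
    [[-0.01,-0.01,0.44],[0,0,0],1],
    [[-0.01,-0.01,0.44],[0,0,0],1],
    [[0,-0.01,0.44],[0,0,0],1],
    [[0.01,-0.01,0.28],[0,0,0],1],
    [[0,-0.01,0.28],[0,0,0],1],
    [[0,0,0],[0,0,0],1],
    [[0,0,0],[0,0,0],1],
  ],
)

```text
time: 2.85
tool_pos: [0.4314, 0.0547, 0.0034]
tcp_rot: [-2.467, -1.945, 0.0]
wrist_force: [0.5, 0.8, -0.2]
width: 0.995
```

Request:
servo_tool(
  series=[
    [[0,0,0],[0,0,0],0.3],
    [[0,0,0],[0,0,0],0.3],
    [[0,0,0],[0,0,0],0.3],
    [[0,0,0],[0,0,0],0.3],
    [[0,0,0],[0,0,0],0.3],
    [[0,0,0],[0,0,0],0.3],
    [[0,0,0],[0,0,0],0.3],
    [[0,0,0],[0,0,0],0.3],
  ],
)

```text
time: 3.65
tool_pos: [0.4333, 0.0526, 0.0065]
tcp_rot: [2.467, 1.941, 0.0]
wrist_force: [-8.3, -6.2, 25.4]
width: 0.303
```

```bash
python3 plan.py 431,54,150,76.4,25 601,-91.2,150,95.2,30 601,-91.2,12,95.2,25 601,-91.2,7,95.2,2
```

```text
t 3.65 tcp [433.3  52.6   6.5] psi 76.4 tilt [ 0.0017 -0.0018] F [-8.3 -6.2 25.4] w 0.303
  shift [0.0, -0.01, -0.48] x 6
  turn z -0.82 x 4
  shift [-0.4, 0.39, 0.0] x 8
  shift [0.0, 0.0, 0.46] x 6
  shift [0.0, 0.01, 0.04] x 3
```

```bash
python3 -c "
from h import *
d=cam('side'); cv2.imwrite('pics/s2.png',cv2.resize(d['image'][130:260,230:420,::-1],None,fx=4,fy=4,interpolation=cv2.INTER_CUBIC))"
```

```text
(no output)
```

View pics/s2.png

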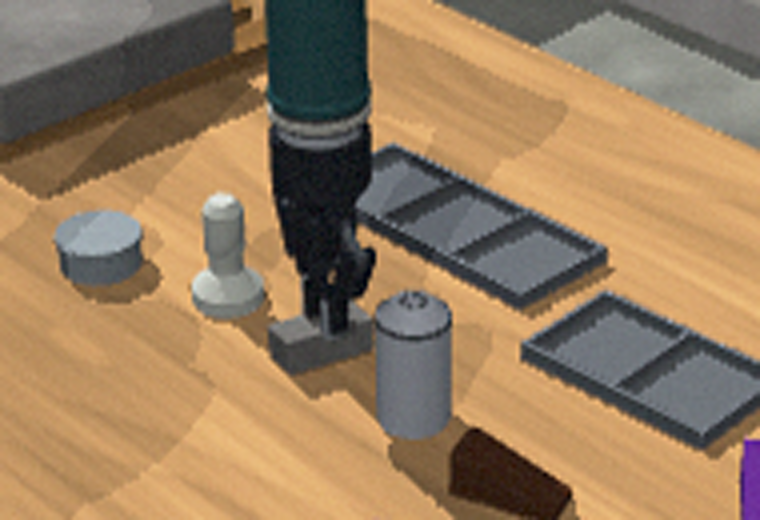

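The picture shows the fingers at about (325,315), apparently over the brick. The opening equals the command (0.30) with 25 N upward, so the brick isn't properly held. I check from above and with depth.

```bash
python3 -c "
from h import *
d=cam('top'); s=cam('side')
a=cv2.resize(d['image'][180:260,270:400,::-1],None,fx=4,fy=4,interpolation=cv2.INTER_CUBIC)
b=cv2.resize(s['image'][190:230,280:345,::-1],None,fx=8,fy=8,interpolation=cv2.INTER_NEAREST)
cv2.imwrite('pics/c3.png',np.vstack([a[:,:520],b]))
# side W in fingers region: print z per row at a few columns
for u in (300,304,308,312,314,317,322):
    print(u,[(v,*(s['W'][v,u]*1000).round(0).astype(int)) for v in range(196,226,4)])
"
```

```text
300 [(196, np.int64(494), np.int64(184), np.int64(1)), (200, np.int64(474), np.int64(159), np.int64(5)), (204, np.int64(465), np.int64(149), np.int64(-3)), (208, np.int64(448), np.int64(128), np.int64(-1)), (212, np.int64(406), np.int64(74), np.int64(29)), (216, np.int64(393), np.int64(57), np.int64(28)), (220, np.int64(396), np.int64(62), np.int64(9)), (224, np.int64(392), np.int64(58), np.int64(-1))]
304 [(196, np.int64(424), np.int64(74), np.int64(81)), (200, np.int64(487), np.int64(155), np.int64(1)), (204, np.int64(473), np.int64(137), np.int64(0)), (208, np.int64(456), np.int64(117), np.int64(1)), (212, np.int64(413), np.int64(62), np.int64(32)), (216, np.int64(397), np.int64(43), np.int64(34)), (220, np.int64(399), np.int64(45), np.int64(17)), (224, np.int64(399), np.int64(46), np.int64(2))]
308 [(196, np.int64(412), np.int64(39), np.int64(102)), (200, np.int64(433), np.int64(65), np.int64(67)), (204, np.int64(430), np.int64(63), np.int64(54)), (208, np.int64(434), np.int64(68), np.int64(35)), (212, np.int64(421), np.int64(52), np.int64(34)), (216, np.int64(411), np.int64(41),
[... 1027 characters left out ...]
, (204, np.int64(421), np.int64(7), np.int64(85)), (208, np.int64(457), np.int64(51), np.int64(33)), (212, np.int64(445), np.int64(37), np.int64(30)), (216, np.int64(443), np.int64(36), np.int64(17)), (220, np.int64(444), np.int64(37), np.int64(1)), (224, np.int64(428), np.int64(18), np.int64(3))]
322 [(196, np.int64(429), np.int64(-7), np.int64(116)), (200, np.int64(532), np.int64(115), np.int64(1)), (204, np.int64(517), np.int64(97), np.int64(0)), (208, np.int64(499), np.int64(76), np.int64(3)), (212, np.int64(459), np.int64(30), np.int64(27)), (216, np.int64(461), np.int64(33), np.int64(10)), (220, np.int64(459), np.int64(31), np.int64(-4)), (224, np.int64(439), np.int64(7), np.int64(3))]
```

View pics/c3.png

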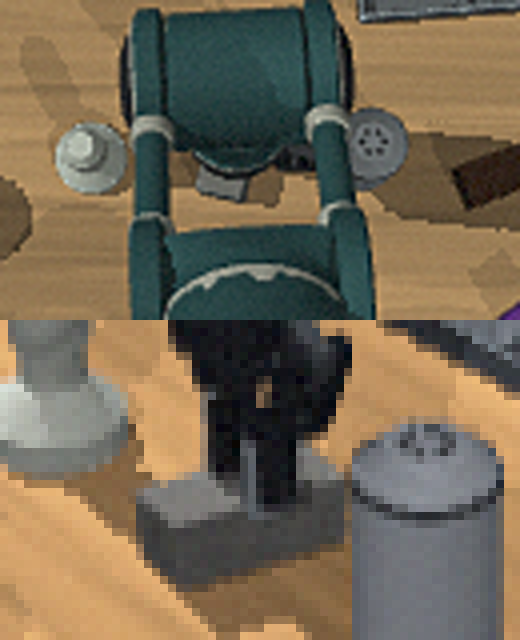

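The depth shows the fingertips resting on the brick's top edge at z≈30, although the TCP reads 6 mm. I open, lift a little, and measure where the tips really are.

Request:
servo_tool(
  series=[
    [[0,0,0],[0,0,0],1],
    [[0,0,0],[0,0,0],1],
    [[0,0,0],[0,0,0],1],
    [[0,0,0],[0,0,0],1],
    [[0,0,0],[0,0,0],1],
  ],
)

```text
time: 4.3
tool_pos: [0.4314, 0.0537, 0.0029]
tcp_rot: [-2.469, -1.942, 0.001]
wrist_force: [-0.1, 0.7, 1.8]
width: 1.001
```

Request:
servo_tool(
  series=[
    [[0,0,-0.5],[0,0,0],1],
    [[0,0,-0.5],[0,0,0],1],
    [[0,0,-0.5],[0,0,0],1],
    [[0,0,-0.5],[0,0,0],1],
    [[0,0,0],[0,0,0],1],
    [[0,0,0],[0,0,0],1],
  ],
)

```text
time: 4.9
tool_pos: [0.432, 0.0538, 0.1033]
tcp_rot: [2.469, 1.942, 0.001]
wrist_force: [0.2, -0.2, -0.3]
width: 0.998
```

```bash
python3 - <<'E'
from fit import *
import pickle
s=readout.read_state(); print(s['tool_pos'],s['width'],s['wrist_force'])
S=cam('side');T=cam('top')
print(fit('brick',[S['W'][200:240]],(431,54,-.25),50))
im=S['image'].astype(int); W=S['W']*1000
m=(im.sum(2)<170)&(np.hypot(W[...,0]-432,W[...,1]-54)<75)&(W[...,2]>45)
p=W[m]; print(len(p)); 
o=np.argsort(p[:,2])[:25]; print(p[o].round(0).astype(int).tolist())
cv2.imwrite('pics/s4.png',cv2.resize(S['image'][130:235,260:380,::-1],None,fx=5,fy=5,interpolation=cv2.INTER_NEAREST))
E
```

```text
[0.43196699 0.05375206 0.1032772 ] 0.9981858582970359 [ 0.20622845 -0.15113342 -0.26918062]
(array([ 4.31341286e+02,  5.41560872e+01, -2.39572908e-01]), np.float64(1.4890482959222098), 335)
2805
[[438, 102, 142], [450, 97, 143], [437, 96, 145], [442, 96, 146], [451, 94, 147], [436, 94, 149], [453, 96, 149], [441, 90, 149], [435, 103, 149], [415, 8, 150], [444, 94, 150], [413, 1, 150], [423, -1, 150], [439, 98, 150], [444, 99, 151], [444, 90, 152], [448, 94, 152], [419, -1, 152], [431, 92, 152], [416, 0, 152], [434, 96, 153], [438, 92, 153], [426, -2, 153], [450, 97, 154], [427, 92, 154]]
```

View pics/s4.png

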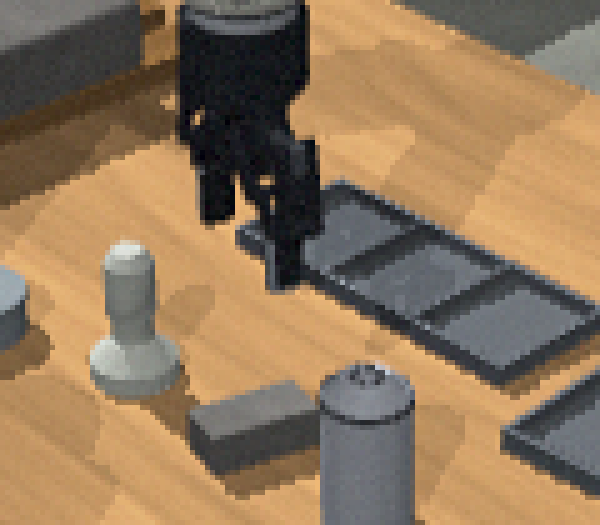

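The open tips are at z≈143 with the TCP reading 103. The tips therefore sit about 24 mm behind the reported TCP, plus the swing-back. The contact on the brick's top gives an offset of about 23.5 mm at opening 0.3. I allow for this from here on; the brick hasn't moved.

```bash
python3 plan.py 431.3,54.1,5,76.4,25 431.3,54.1,-20,76.4,13
```

```text
t 5.0 tcp [430.5  53.7 101.8] psi 76.4 tilt [-0.0025 -0.0002] F [ 0.1 -0.2  0.1] w 1.0
  shift [0.0, 0.0, 0.48] x 4
  shift [0.01, 0.01, 0.26] x 2
```

Request:
servo_tool(
  series=[
    [[0,0,0.5],[0,0,0],1],
    [[0,0,0.5],[0,0,0],1],
    [[0,0,0.5],[0,0,0],1],
    [[0,0,0.46],[0,0,0],1],
    [[0,0,0.26],[0,0,0],1],
    [[0,0,0.24],[0,0,0],1],
    [[0,0,0],[0,0,0],1],
    [[0,0,0],[0,0,0],1],
  ],
)

```text
time: 5.8
tool_pos: [0.4313, 0.0537, -0.0202]
tcp_rot: [-2.469, -1.942, 0.002]
wrist_force: [0.2, -0.3, 0.9]
width: 1.0
```

Request:
servo_tool(
  series=[
    [[0,0,0],[0,0,0],0.7],
    [[0,0,0],[0,0,0],0.6],
    [[0,0,0],[0,0,0],0.5],
    [[0,0,0],[0,0,0],0.3],
    [[0,0,0],[0,0,0],0.3],
    [[0,0,0],[0,0,0],0.3],
    [[0,0,0],[0,0,0],0.3],
  ],
)

```text
time: 6.5
tool_pos: [0.4327, 0.0538, -0.0189]
tcp_rot: [2.469, 1.942, 0.002]
wrist_force: [-0.2, 1.2, 6.4]
width: 0.455
```

Request:
servo_tool(
  series=[
    [[0,0,-0.2],[0,0,0],0.3],
    [[0,0,-0.4],[0,0,0],0.3],
    [[0,0,-0.5],[0,0,0],0.3],
    [[0,0,-0.5],[0,0,-0.82],0.3],
    [[0,0,-0.5],[0,0,-0.82],0.3],
    [[0,0,-0.5],[0,0,-0.82],0.3],
    [[0,0,-0.4],[0,0,-0.82],0.3],
    [[0,0,0],[0,0,0],0.3],
  ],
)

```text
time: 7.3
tool_pos: [0.434, 0.0539, 0.1334]
tcp_rot: [2.116, 2.316, 0.007]
wrist_force: [0.8, 0.6, -2.0]
width: 0.459
```

```bash
python3 plan.py 601,-91.2,130,95.2,30 601,-91.2,-10,95.2,25 601,-91.2,-16,95.2,2
```

```text
t 7.3 tcp [434.   53.9 133.4] psi 95.2 tilt [0.0063 0.0004] F [ 0.8  0.6 -2. ] w 0.459
  shift [-0.4, 0.38, 0.01] x 8
  shift [0.0, 0.0, 0.46] x 6
  shift [0.0, 0.01, 0.04] x 4
```

Request:
servo_tool(
  series=[
    [[-0.3,0.28,0],[0,0,0],0.3],
    [[-0.45,0.43,0],[0,0,0],0.3],
    [[-0.45,0.43,0],[0,0,0],0.3],
    [[-0.45,0.43,0],[0,0,0],0.3],
    [[-0.45,0.43,0],[0,0,0],0.3],
    [[-0.45,0.43,0],[0,0,0],0.3],
    [[-0.45,0.43,0],[0,0,0],0.3],
    [[-0.2,0.18,0],[0,0,0],0.3],
  ],
)

```text
time: 8.1
tool_pos: [0.5982, -0.0935, 0.1283]
tcp_rot: [-2.122, -2.315, 0.002]
wrist_force: [0.1, 1.3, -1.6]
width: 0.458
```

Request:
servo_tool(
  series=[
    [[0,0,0.5],[0,0,0],0.3],
    [[0,0,0.5],[0,0,0],0.3],
    [[0,0,0.5],[0,0,0],0.3],
    [[0,0,0.4],[0,0,0],0.3],
    [[0,0,0],[0,0,0],0.3],
    [[0,0,0],[0,0,0],0.3],
  ],
)

```text
time: 8.7
tool_pos: [0.5962, -0.0914, 0.0342]
tcp_rot: [-2.118, -2.317, 0.002]
wrist_force: [1.0, 0.5, -2.2]
width: 0.46
```

```bash
python3 plan.py 601,-91.2,-10,95.2,25; python3 - <<'E'
from fit import *
S=cam('side'); x=fit('tray2',[S['W']],(605,-133,.09),105)
print(x)
cv2.imwrite('pics/s5.png',cv2.resize(S['image'][140:270,320:480,::-1],None,fx=4,fy=4,interpolation=cv2.INTER_NEAREST))
E
```

```text
t 8.7 tcp [596.2 -91.4  34.2] psi 95.1 tilt [-0.0028  0.0007] F [ 1.   0.5 -2.2] w 0.46
  shift [-0.0, 0.05, 0.44] x 2
(array([ 6.06468026e+02, -1.34161487e+02,  4.10649864e-02]), np.float64(259.09719796837584), 4399)
```

View pics/s5.png

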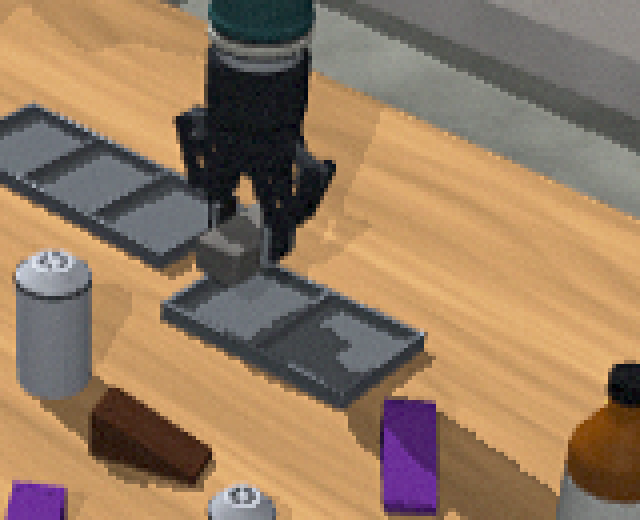

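The brick hangs level over tray2's left bay (crop 230,240).

Request:
servo_tool(
  series=[
    [[0,0.05,0.4],[0,0,0],0.3],
    [[0,0.05,0.34],[0,0,0],0.3],
    [[0,0,0.1],[0,0,0],0.3],
    [[0,0,0.06],[0,0,0],0.3],
    [[0,0,0.04],[0,0,0],0.3],
    [[0,0,0.02],[0,0,0],0.3],
    [[0,0,0.02],[0,0,0],0.3],
    [[0,0,0],[0,0,0],0.3],
  ],
)

```text
time: 9.55
tool_pos: [0.6027, -0.0915, -0.0135]
tcp_rot: [2.119, 2.319, 0.0]
wrist_force: [0.0, -0.4, -1.0]
width: 0.459
```

```bash
python3 plan.py 601,-91.2,-16,95.2,25
```

```text
t 9.55 tcp [602.7 -91.5 -13.5] psi 95.2 tilt [ 0.0005 -0.0001] F [ 0.  -0.4 -1. ] w 0.459
  shift [0.01, -0.03, 0.05] x 1
```

Not touching yet (force is still the weight). Down in 0.5–1 mm steps, checking the force.

Request:
servo_tool(
  series=[
    [[0,-0.03,0.02],[0,0,0],0.3],
    [[0,0,0.01],[0,0,0],0.3],
    [[0,0,0],[0,0,0],0.3],
  ],
)

```text
time: 9.85
tool_pos: [0.601, -0.0917, -0.0149]
tcp_rot: [2.119, 2.319, -0.0]
wrist_force: [-1.1, -0.7, 1.2]
width: 0.461
```

Request:
servo_tool(
  series=[
    [[0,0,0.01],[0,0,0],0.3],
    [[0,0,0.01],[0,0,0],0.3],
    [[0,0,0],[0,0,0],0.3],
  ],
)

```text
time: 10.15
tool_pos: [0.601, -0.0917, -0.0149]
tcp_rot: [-2.119, -2.319, 0.0]
wrist_force: [-5.1, -0.5, 9.1]
width: 0.464
```

Request:
servo_tool(
  series=[
    [[0,0,0],[0,0,0],0.5],
    [[0,0,0],[0,0,0],0.53],
    [[0,0,0],[0,0,0],0.55],
    [[0,0,0],[0,0,0],0.55],
    [[0,0,-0.2],[0,0,0],0.55],
    [[0,0,-0.4],[0,0,0],0.55],
    [[0,0,-0.5],[0,0,0],0.7],
    [[0,0,-0.5],[0,0,0.98],0.9],
  ],
)

```text
time: 10.95
tool_pos: [0.6009, -0.0916, 0.0648]
tcp_rot: [-2.232, -2.21, 0.0]
wrist_force: [-0.1, 0.8, 0.3]
width: 0.848
```

Request:
servo_tool(
  series=[
    [[0,0,-0.5],[0,0,0.98],0.9],
    [[0,0,0],[0,0,0.98],0.9],
    [[0,0,0],[0,0,0.98],0.9],
    [[0,0,0],[0,0,0.98],0.9],
    [[0,0,0],[0,0,0.98],0.9],
    [[0,0,0],[0,0,0.98],0.9],
    [[0,0,0],[0,0,0.98],0.9],
    [[0,0,0],[0,0,0.98],0.9],
  ],
)

```text
time: 11.75
tool_pos: [0.6012, -0.0917, 0.0895]
tcp_rot: [2.908, 1.187, 0.001]
wrist_force: [0.2, 0.1, 0.2]
width: 0.897
```

Request:
servo_tool(
  series=[
    [[0,0,0],[0,0,0.98],0.9],
    [[0,0,0],[0,0,0.98],0.9],
    [[0,0,0],[0,0,0.98],0.9],
    [[0,0,0],[0,0,0.98],0.9],
    [[0,0,0],[0,0,0],0.9],
    [[0,0,0],[0,0,0],0.9],
  ],
)

```text
time: 12.35
tool_pos: [0.6012, -0.0917, 0.0892]
tcp_rot: [3.082, 0.608, 0.001]
wrist_force: [0.0, -0.4, -0.5]
width: 0.896
```

```bash
python3 plan.py 381.4,-291.6,90,22.1,42 381.4,-291.6,-9,22.1,25;  python3 - <<'E'
from fit import *
S=cam('side'); print(fit('brick',[S['W'][180:]],(601,-91,.09),46,4))
E
```

```text
t 12.35 tcp [601.2 -91.7  89.2] psi 22.3 tilt [ 0.0005 -0.0001] F [ 0.  -0.4 -0.5] w 0.896
  turn z 0.04 x 1
  shift [-0.7, 0.26, -0.0] x 8
  shift [0.01, -0.01, 0.49] x 4
(array([ 5.99476264e+02, -9.18608380e+01,  8.50732719e-02]), np.float64(1.600431252274845), 375)
```

Brick fits at (599,-92), yaw 4.9°, at floor height, so it's seated. Next is the short can.

Request:
servo_tool(
  series=[
    [[-0.7,0.26,0],[0,0,0.04],0.9],
    [[-0.7,0.26,0],[0,0,0],0.9],
    [[-0.7,0.26,0],[0,0,0],0.9],
    [[-0.7,0.26,0],[0,0,0],0.9],
    [[-0.7,0.26,0],[0,0,0],0.9],
    [[-0.7,0.26,0],[0,0,0],0.9],
    [[-0.7,0.26,0],[0,0,0],0.9],
    [[-0.7,0.26,0],[0,0,0],0.9],
  ],
)

```text
time: 13.2
tool_pos: [0.3792, -0.2937, 0.0891]
tcp_rot: [3.083, 0.601, 0.001]
wrist_force: [-0.3, -0.8, 0.4]
width: 0.897
```

Request:
servo_tool(
  series=[
    [[0,0,0.3],[0,0,0],0.9],
    [[0,0,0.3],[0,0,0],0.9],
    [[0,0,0],[0,0,0],0.9],
    [[0,0,0],[0,0,0],0.9],
  ],
)

```text
time: 13.6
tool_pos: [0.3801, -0.2927, 0.0588]
tcp_rot: [-3.083, -0.599, 0.001]
wrist_force: [0.0, -0.6, 0.1]
width: 0.896
```

```bash
python3 plan.py 381.4,-291.6,-9,22.1,25
```

```text
t 13.6 tcp [ 380.1 -292.7   58.8] psi 22.0 tilt [-0.0005  0.0004] F [ 0.  -0.6  0.1] w 0.896
  shift [0.01, -0.0, 0.45] x 3
```

Request:
servo_tool(
  series=[
    [[0.02,0,0.45],[0,0,0],0.9],
    [[0.01,0,0.45],[0,0,0],0.9],
    [[0.01,0,0.45],[0,0,0],0.9],
    [[0,0,0],[0,0,0],0.9],
    [[0,0,0],[0,0,0],0.7],
    [[0,0,0],[0,0,0],0.6],
    [[0,0,0],[0,0,0],0.4],
    [[0,0,0],[0,0,0],0.4],
  ],
)

```text
time: 14.4
tool_pos: [0.3836, -0.2933, -0.0069]
tcp_rot: [3.081, 0.598, 0.003]
wrist_force: [-1.3, 1.0, 7.0]
width: 0.5
```

Request:
servo_tool(
  series=[
    [[0,0,0],[0,0,0],0.4],
    [[0,0,0],[0,0,0],0.4],
    [[0,0,0],[0,0,0],0.4],
  ],
)

```text
time: 14.7
tool_pos: [0.3836, -0.2933, -0.0069]
tcp_rot: [3.081, 0.598, 0.004]
wrist_force: [-1.2, 0.9, 5.8]
width: 0.501
```

```bash
python3 plan.py 381.4,-291.6,100,22.1,25 608.8,-175.8,100,22.1,40 608.8,-175.8,0,22.1,25
```

```text
t 14.7 tcp [ 383.6 -293.3   -6.9] psi 21.9 tilt [ 0.0027 -0.0022] F [-1.2  0.9  5.8] w 0.501
  turn z -0.03 x 1
  shift [-0.01, -0.01, -0.43] x 5
  shift [0.73, -0.06, 0.0] x 7
  shift [-0.0, -0.0, 0.4] x 5
```

Request:
servo_tool(
  series=[
    [[0,0,-0.2],[0,0,0],0.4],
    [[0,0,-0.4],[0,0,0],0.4],
    [[0,0,-0.5],[0,0,0],0.4],
    [[0,0,-0.5],[0,0,0],0.4],
    [[0,0,-0.5],[0,0,0],0.4],
    [[0.4,-0.03,0],[0,0,0],0.4],
    [[0.6,-0.05,0],[0,0,0],0.4],
    [[0.7,-0.06,0],[0,0,0],0.4],
  ],
)

```text
time: 15.5
tool_pos: [0.4585, -0.2537, 0.0972]
tcp_rot: [3.084, 0.595, 0.001]
wrist_force: [0.4, -0.5, -1.7]
width: 0.501
```

Request:
servo_tool(
  series=[
    [[0.7,-0.06,0],[0,0,0],0.4],
    [[0.7,-0.06,0],[0,0,0],0.4],
    [[0.7,-0.06,0],[0,0,0],0.4],
    [[0.6,-0.05,0],[0,0,0],0.4],
    [[0.4,-0.03,0],[0,0,0],0.4],
    [[0.3,-0.02,0],[0,0,0],0.4],
    [[0,0,0],[0,0,0],0.4],
    [[0,0,0],[0,0,0],0.4],
  ],
)

```text
time: 16.3
tool_pos: [0.6101, -0.1774, 0.096]
tcp_rot: [-3.084, -0.598, 0.002]
wrist_force: [-0.5, -0.8, -1.3]
width: 0.502
```

```bash
python3 plan.py 608.8,-175.8,0,22.1,25
```

```text
t 16.3 tcp [ 610.1 -177.4   96. ] psi 22.0 tilt [-0.0013 -0.    ] F [-0.5 -0.8 -1.3] w 0.502
  turn z -0.02 x 1
  shift [-0.0, -0.01, 0.48] x 4
```

Request:
servo_tool(
  series=[
    [[0,0,0.5],[0,0,0],0.4],
    [[0,0,0.5],[0,0,0],0.4],
    [[0,0,0.5],[0,0,0],0.4],
    [[0,0,0.25],[0,0,0],0.4],
    [[0,0,0.1],[0,0,0],0.4],
    [[0,0,0.06],[0,0,0],0.4],
    [[0,0,0.04],[0,0,0],0.4],
    [[0,0,0],[0,0,0],0.4],
  ],
)

```text
time: 17.1
tool_pos: [0.6116, -0.1776, -0.0003]
tcp_rot: [3.083, 0.598, 0.002]
wrist_force: [0.7, -0.0, -1.6]
width: 0.498
```

Request:
servo_tool(
  series=[
    [[0,0,0.02],[0,0,0],0.4],
    [[0,0,0.02],[0,0,0],0.4],
    [[0,0,0],[0,0,0],0.4],
  ],
)

```text
time: 17.4
tool_pos: [0.6113, -0.1774, -0.0028]
tcp_rot: [3.084, 0.598, 0.001]
wrist_force: [-0.0, 1.1, -1.3]
width: 0.502
```

Request:
servo_tool(
  series=[
    [[0,0,0.02],[0,0,0],0.4],
    [[0,0,0],[0,0,0],0.4],
    [[0,0,0],[0,0,0],0.4],
  ],
)

```text
time: 17.7
tool_pos: [0.6113, -0.1774, -0.0028]
tcp_rot: [3.084, 0.598, 0.001]
wrist_force: [-3.3, 1.3, 5.6]
width: 0.501
```

Request:
servo_tool(
  series=[
    [[0,0,0.01],[0,0,0],0.4],
    [[0,0,0],[0,0,0],0.4],
    [[0,0,0],[0,0,0],0.4],
  ],
)

```text
time: 18.0
tool_pos: [0.6114, -0.1774, -0.0029]
tcp_rot: [3.084, 0.598, 0.001]
wrist_force: [-3.5, 1.1, 8.9]
width: 0.502
```

Request:
servo_tool(
  series=[
    [[0,0,0],[0,0,0],0.55],
    [[0,0,0],[0,0,0],0.62],
    [[0,0,0],[0,0,0],0.65],
    [[0,0,0],[0,0,0],0.65],
    [[0,0,-0.2],[0,0,0],0.65],
    [[0,0,-0.6],[0,0,0],0.7],
    [[0,0,-0.6],[0,0,0],0.8],
    [[0,0,-0.6],[0,0,0],0.9],
  ],
)

```text
time: 18.8
tool_pos: [0.6107, -0.1773, 0.0967]
tcp_rot: [-3.084, -0.598, 0.0]
wrist_force: [-0.1, -0.2, 1.2]
width: 0.896
```

```bash
python3 plan.py 412.7,-153.7,90,22.1,42 412.7,-153.7,-20,22.1,25;  python3 - <<'E'
from fit import *
S=cam('side'); print(fit('short_can',[S['W'][200:]],(611,-177,0),30,4))
print(fit('wedge',[S['W']],(419.5,-170.4,-1.18),52))
E
```

```text
t 18.8 tcp [ 610.7 -177.3   96.7] psi 21.9 tilt [-0.  0.] F [-0.1 -0.2  1.2] w 0.896
  turn z -0.03 x 1
  shift [-0.7, -0.39, 0.03] x 5
  shift [0.0, 0.0, 0.44] x 5
(array([ 610.74026615, -175.49225195,    0.        ]), np.float64(1.2015445810122698), 277)
(array([ 419.38743304, -181.19069263,   -1.36227975]), np.float64(527.8830804242164), 2207)
```

Request:
servo_tool(
  series=[
    [[-0.7,-0.39,0.03],[0,0,-0.03],0.9],
    [[-0.7,-0.39,0.03],[0,0,0],0.9],
    [[-0.7,-0.39,0.03],[0,0,0],0.9],
    [[-0.7,-0.39,0.03],[0,0,0],0.9],
    [[-0.7,-0.39,0.03],[0,0,0],0.9],
    [[0,0,0.4],[0,0,0],0.9],
    [[0,0,0],[0,0,0],0.9],
    [[0,0,0],[0,0,0],0.9],
  ],
)

```text
time: 19.65
tool_pos: [0.4124, -0.1529, 0.0683]
tcp_rot: [3.083, 0.602, 0.001]
wrist_force: [0.2, -0.5, 0.3]
width: 0.901
```

```bash
python3 plan.py 412.7,-153.7,-20,22.1,25;  python3 - <<'E'
from fit import *
S=cam('side'); x=S['W'].copy(); x[x[...,2]>.05]=np.nan
print(fit('wedge',[x],(419.5,-170.4,-1.18),52))
cv2.imwrite('pics/s6.png',cv2.resize(S['image'][150:290,300:460,::-1],None,fx=4,fy=4,interpolation=cv2.INTER_NEAREST))
E
```

```text
t 19.65 tcp [ 412.4 -152.9   68.3] psi 22.1 tilt [ 0.0006 -0.0002] F [ 0.2 -0.5  0.3] w 0.901
  shift [-0.0, 0.0, 0.44] x 4
(array([ 419.44236095, -171.45433475,   -1.20437473]), np.float64(1.4418357250787055), 402)
```

View pics/s6.png

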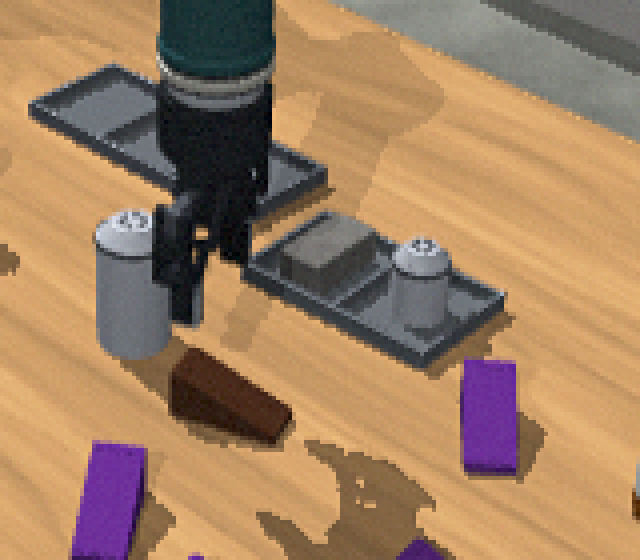

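The brick (330,255) and short can (420,285) stand in tray2, with the gripper over the wedge's heel.

Request:
servo_tool(
  series=[
    [[0,0,0.5],[0,0,0],0.9],
    [[0,0,0.5],[0,0,0],0.9],
    [[0,0,0.46],[0,0,0],0.9],
    [[0,0,0.3],[0,0,0],0.9],
    [[0,0,0],[0,0,0],0.9],
    [[0,0,0],[0,0,0],0.7],
    [[0,0,0],[0,0,0],0.55],
    [[0,0,0],[0,0,0],0.45],
  ],
  grip_force=30,
)

```text
time: 20.5
tool_pos: [0.4134, -0.1533, -0.0191]
tcp_rot: [3.082, 0.602, 0.003]
wrist_force: [0.0, 0.8, 0.1]
width: 0.454
```

Request:
servo_tool(
  series=[
    [[0,0,0],[0,0,0],0.3],
    [[0,0,0],[0,0,0],0.3],
    [[0,0,0],[0,0,0],0.3],
    [[0,0,0],[0,0,0],0.3],
  ],
)

```text
time: 20.9
tool_pos: [0.4134, -0.1533, -0.019]
tcp_rot: [3.082, 0.602, 0.004]
wrist_force: [0.2, -0.3, 6.8]
width: 0.417
```

```bash
python3 plan.py 412.7,-153.7,130,92,25
```

```text
t 20.9 tcp [ 413.4 -153.3  -19. ] psi 22.1 tilt [ 0.0026 -0.0011] F [ 0.2 -0.3  6.8] w 0.417
  turn z -0.94 x 13
  shift [-0.0, -0.0, -0.5] x 6
```

Request:
servo_tool(
  series=[
    [[0,0,-0.2],[0,0,0],0.3],
    [[0,0,-0.4],[0,0,0],0.3],
    [[0,0,-0.5],[0,0,-0.94],0.3],
    [[0,0,-0.5],[0,0,-0.94],0.3],
    [[0,0,-0.5],[0,0,-0.94],0.3],
    [[0,0,-0.5],[0,0,-0.94],0.3],
    [[0,0,-0.4],[0,0,-0.94],0.3],
    [[0,0,0],[0,0,-0.94],0.3],
  ],
)

```text
time: 21.7
tool_pos: [0.4141, -0.1537, 0.1336]
tcp_rot: [2.786, 1.44, 0.006]
wrist_force: [0.5, 0.4, -1.4]
width: 0.417
```

Request:
servo_tool(
  series=[
    [[0,0,0],[0,0,-0.94],0.3],
    [[0,0,0],[0,0,-0.94],0.3],
    [[0,0,0],[0,0,-0.94],0.3],
    [[0,0,0],[0,0,-0.94],0.3],
    [[0,0,0],[0,0,-0.94],0.3],
    [[0,0,0],[0,0,-0.94],0.3],
    [[0,0,0],[0,0,-0.94],0.3],
    [[0,0,0],[0,0,0],0.3],
  ],
)

```text
time: 22.5
tool_pos: [0.4115, -0.1526, 0.1299]
tcp_rot: [-2.179, -2.263, 0.0]
wrist_force: [-0.9, -0.9, -0.4]
width: 0.412
```

```bash
python3 plan.py 623.2,129.2,130,92,50
```

```text
t 22.5 tcp [ 411.5 -152.6  129.9] psi 92.1 tilt [-0.0003  0.0001] F [-0.9 -0.9 -0.4] w 0.412
  turn z 0.03 x 1
  shift [0.69, 0.55, -0.0] x 8
```

Request:
servo_tool(
  series=[
    [[0.5,0.4,0],[0,0,0],0.3],
    [[0.7,0.56,0],[0,0,0],0.3],
    [[0.78,0.62,0],[0,0,0],0.3],
    [[0.78,0.62,0],[0,0,0],0.3],
    [[0.78,0.62,0],[0,0,0],0.3],
    [[0.78,0.62,0],[0,0,0],0.3],
    [[0.7,0.56,0],[0,0,0],0.3],
    [[0.5,0.4,0],[0,0,0],0.3],
  ],
)

```text
time: 23.3
tool_pos: [0.6227, 0.134, 0.1298]
tcp_rot: [-2.181, -2.261, -0.001]
wrist_force: [1.2, -0.7, -1.5]
width: 0.415
```

Request:
servo_tool(
  series=[
    [[0,0,0.4],[0,0,0],0.3],
    [[0,0,0.5],[0,0,0],0.3],
    [[0,0,0.5],[0,0,0],0.3],
    [[0,0,0.5],[0,0,0],0.3],
    [[0,0,0.3],[0,0,0],0.3],
    [[0,0,0],[0,0,0],0.3],
    [[0,0,0],[0,0,0],0.3],
  ],
)

```text
time: 24.0
tool_pos: [0.6218, 0.1312, 0.0201]
tcp_rot: [2.181, 2.261, 0.0]
wrist_force: [-0.5, 0.1, 0.0]
width: 0.417
```

```bash
python3 plan.py 623.2,129.2,-16,92,50; python3 - <<'E'
from fit import *
S=cam('side')
cv2.imwrite('pics/s7.png',cv2.resize(S['image'][110:230,260:420,::-1],None,fx=4,fy=4,interpolation=cv2.INTER_NEAREST))
E
```

```text
t 24.0 tcp [621.8 131.2  20.1] psi 92.1 tilt [0.0001 0.    ] F [-0.5  0.1  0. ] w 0.417
  shift [-0.04, 0.03, 0.72] x 1
```

View pics/s7.png

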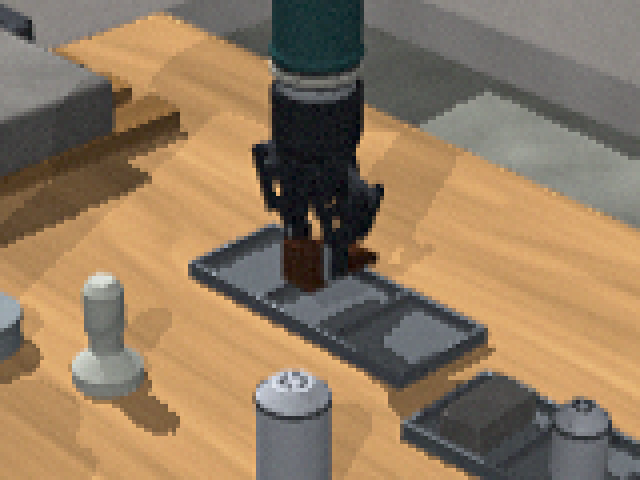

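The wedge (320,262) hangs level over tray3's middle bay with its heel towards the robot. Down.

Request:
servo_tool(
  series=[
    [[-0.04,0.03,0.3],[0,0,0],0.3],
    [[0,0,0.24],[0,0,0],0.3],
    [[0,0,0.06],[0,0,0],0.3],
    [[0,0,0.04],[0,0,0],0.3],
    [[0,0,0.02],[0,0,0],0.3],
    [[0,0,0],[0,0,0],0.3],
    [[0,0,0],[0,0,0],0.3],
  ],
)

```text
time: 24.75
tool_pos: [0.6235, 0.1294, -0.013]
tcp_rot: [2.179, 2.262, 0.001]
wrist_force: [0.2, 0.3, -1.4]
width: 0.416
```

Request:
servo_tool(
  series=[
    [[0,0,0.02],[0,0,0],0.3],
    [[0,0,0.02],[0,0,0],0.3],
    [[0,0,0],[0,0,0],0.3],
  ],
)

```text
time: 25.05
tool_pos: [0.6235, 0.1294, -0.0149]
tcp_rot: [2.179, 2.262, 0.001]
wrist_force: [-0.3, -0.6, 0.7]
width: 0.414
```

Request:
servo_tool(
  series=[
    [[0,0,0.01],[0,0,0],0.3],
    [[0,0,0],[0,0,0],0.3],
    [[0,0,0],[0,0,0],0.3],
  ],
)

```text
time: 25.35
tool_pos: [0.6235, 0.1294, -0.0149]
tcp_rot: [2.18, 2.262, 0.001]
wrist_force: [-2.7, -0.0, 5.5]
width: 0.414
```

Request:
servo_tool(
  series=[
    [[0,0,0.01],[0,0,0],0.3],
    [[0,0,0],[0,0,0],0.3],
    [[0,0,0],[0,0,0],0.3],
  ],
)

```text
time: 25.65
tool_pos: [0.6235, 0.1294, -0.0149]
tcp_rot: [2.18, 2.262, 0.001]
wrist_force: [-3.1, -0.2, 9.8]
width: 0.415
```

Request:
servo_tool(
  series=[
    [[0,0,0],[0,0,0],0.45],
    [[0,0,0],[0,0,0],0.5],
    [[0,0,0],[0,0,0],0.52],
    [[0,0,0],[0,0,0],0.52],
    [[0,0,-0.2],[0,0,0],0.52],
    [[0,0,-0.6],[0,0,0],0.6],
    [[0,0,-0.7],[0,0,0],0.8],
    [[0,0,-0.8],[0,0,0],1],
  ],
)

```text
time: 26.45
tool_pos: [0.6221, 0.1291, 0.0993]
tcp_rot: [-2.179, -2.261, 0.003]
wrist_force: [0.1, 0.9, 0.5]
width: 0.916
```

```bash
python3 plan.py 431.3,-51.9,100,92,44 ; python3 - <<'E'
from fit import *
S=cam('side'); x=S['W'].copy(); x[x[...,2]>.05]=np.nan
print(fit('wedge',[x],(641,130,.035),46,4))
T=cam('top'); print(fit('tall_can',[T['W'],S['W']],(431,-52,0),40))
E
```

```text
t 26.45 tcp [622.1 129.1  99.3] psi 92.1 tilt [-0.0022 -0.0004] F [0.1 0.9 0.5] w 0.916
  turn z 0.02 x 1
  shift [-0.58, -0.66, -0.0] x 6
(array([6.41741621e+02, 1.28885102e+02, 2.59106541e-02]), np.float64(1.6565052206555393), 223)
(array([431.32668061, -51.63936714,   0.        ]), np.float64(1.2930965423583984), 933)
```

The wedge is seated, centred and square. Next the tall can.

Request:
servo_tool(
  series=[
    [[-0.58,-0.66,0],[0,0,0.02],1],
    [[-0.58,-0.66,0],[0,0,0],1],
    [[-0.58,-0.66,0],[0,0,0],1],
    [[-0.58,-0.66,0],[0,0,0],1],
    [[-0.58,-0.66,0],[0,0,0],1],
    [[-0.58,-0.66,0],[0,0,0],1],
    [[0,0,0],[0,0,0],1],
    [[0,0,0],[0,0,0],1],
  ],
  grip_force=45,
)

```text
time: 27.35
tool_pos: [0.4311, -0.0522, 0.099]
tcp_rot: [2.184, 2.257, 0.001]
wrist_force: [0.4, 0.1, 0.4]
width: 1.001
```

```bash
python3 plan.py 431.3,-51.8,22,92,25
```

```text
t 27.35 tcp [431.1 -52.2  99. ] psi 91.9 tilt [0.0011 0.0001] F [0.4 0.1 0.4] w 1.001
  shift [0.0, 0.0, 0.38] x 4
```

Request:
servo_tool(
  series=[
    [[0,0,0.4],[0,0,0],1],
    [[0,0,0.4],[0,0,0],1],
    [[0,0,0.4],[0,0,0],1],
    [[0,0,0.34],[0,0,0],1],
    [[0,0,0],[0,0,0],1],
    [[0,0,0],[0,0,0],0.85],
    [[0,0,0],[0,0,0],0.75],
    [[0,0,0],[0,0,0],0.68],
  ],
)

```text
time: 28.15
tool_pos: [0.4328, -0.0517, 0.0229]
tcp_rot: [2.18, 2.259, 0.002]
wrist_force: [0.5, -0.1, -0.0]
width: 0.678
```

Request:
servo_tool(
  series=[
    [[0,0,0],[0,0,0],0.6],
    [[0,0,0],[0,0,0],0.5],
    [[0,0,0],[0,0,0],0.5],
    [[0,0,0],[0,0,0],0.5],
    [[0,0,0],[0,0,0],0.5],
  ],
)

```text
time: 28.65
tool_pos: [0.4329, -0.0519, 0.0231]
tcp_rot: [2.181, 2.258, 0.003]
wrist_force: [-0.6, -0.7, 6.2]
width: 0.642
```

```bash
python3 plan.py 431.3,-51.8,80,92,25 644.2,44.9,80,92,40
```

```text
t 28.65 tcp [432.9 -51.9  23.1] psi 92.0 tilt [ 0.0028 -0.0003] F [-0.6 -0.7  6.2] w 0.642
  shift [0.0, -0.01, -0.38] x 3
  shift [0.3, 0.72, 0.0] x 6
```

Request:
servo_tool(
  series=[
    [[0,0,-0.2],[0,0,0],0.5],
    [[0,0,-0.4],[0,0,0],0.5],
    [[0,0,-0.5],[0,0,0],0.5],
    [[0,0,-0.5],[0,0,0],0.5],
    [[0,0,-0.4],[0,0,0],0.5],
    [[0.1,0.24,0],[0,0,0],0.5],
    [[0.2,0.48,0],[0,0,0],0.5],
    [[0.26,0.62,0],[0,0,0],0.5],
  ],
)

```text
time: 29.45
tool_pos: [0.4969, -0.0209, 0.1207]
tcp_rot: [-2.183, -2.258, 0.002]
wrist_force: [1.3, -1.3, -3.0]
width: 0.643
```

Request:
servo_tool(
  series=[
    [[0.29,0.7,0],[0,0,0],0.5],
    [[0.29,0.7,0],[0,0,0],0.5],
    [[0.26,0.62,0],[0,0,0],0.5],
    [[0.2,0.5,0],[0,0,0],0.5],
    [[0.13,0.29,0],[0,0,0],0.5],
    [[0.06,0.14,0],[0,0,0],0.5],
    [[0,0,0],[0,0,0],0.5],
    [[0,0,0],[0,0,0],0.5],
  ],
)

```text
time: 30.25
tool_pos: [0.6414, 0.0452, 0.1205]
tcp_rot: [-2.181, -2.259, 0.003]
wrist_force: [-0.3, -0.3, -2.0]
width: 0.644
```

```bash
python3 plan.py 644.2,44.9,26,92,40
```

```text
t 30.25 tcp [641.4  45.2 120.5] psi 92.0 tilt [-0.0025 -0.0003] F [-0.3 -0.3 -2. ] w 0.644
  shift [-0.0, 0.02, 0.63] x 3
```

Request:
servo_tool(
  series=[
    [[0,0.03,0.4],[0,0,0],0.5],
    [[0,0.02,0.5],[0,0,0],0.5],
    [[0,0,0.5],[0,0,0],0.5],
    [[0,0,0.3],[0,0,0],0.5],
    [[0,0,0.08],[0,0,0],0.5],
    [[0,0,0.04],[0,0,0],0.5],
    [[0,0,0],[0,0,0],0.5],
    [[0,0,0],[0,0,0],0.5],
  ],
)

```text
time: 31.05
tool_pos: [0.6464, 0.0455, 0.0323]
tcp_rot: [2.181, 2.259, 0.003]
wrist_force: [-0.3, -0.1, -2.6]
width: 0.641
```

Request:
servo_tool(
  series=[
    [[0,0,0.02],[0,0,0],0.5],
    [[0,0,0.02],[0,0,0],0.5],
    [[0,0,0],[0,0,0],0.5],
  ],
)

```text
time: 31.35
tool_pos: [0.6452, 0.0455, 0.0289]
tcp_rot: [2.182, 2.26, 0.0]
wrist_force: [-0.6, -0.6, -3.5]
width: 0.638
```

Request:
servo_tool(
  series=[
    [[0,0,0.02],[0,0,0],0.5],
    [[0,0,0],[0,0,0],0.5],
    [[0,0,0],[0,0,0],0.5],
  ],
)

```text
time: 31.65
tool_pos: [0.6451, 0.0455, 0.0276]
tcp_rot: [-2.182, -2.26, 0.0]
wrist_force: [-0.2, -0.2, -3.6]
width: 0.645
```

Request:
servo_tool(
  series=[
    [[0,0,0.01],[0,0,0],0.5],
    [[0,0,0.01],[0,0,0],0.5],
    [[0,0,0],[0,0,0],0.5],
  ],
)

```text
time: 31.95
tool_pos: [0.6453, 0.0454, 0.0272]
tcp_rot: [2.182, 2.26, 0.0]
wrist_force: [-1.4, -0.1, 2.4]
width: 0.644
```

Request:
servo_tool(
  series=[
    [[0,0,0.01],[0,0,0],0.5],
    [[0,0,0],[0,0,0],0.5],
    [[0,0,0],[0,0,0],0.5],
  ],
)

```text
time: 32.25
tool_pos: [0.6454, 0.0454, 0.0272]
tcp_rot: [2.182, 2.26, 0.0]
wrist_force: [-2.7, -1.2, 5.5]
width: 0.64
```

Request:
servo_tool(
  series=[
    [[0,0,0],[0,0,0],0.7],
    [[0,0,0],[0,0,0],0.78],
    [[0,0,0],[0,0,0],0.8],
    [[0,0,0],[0,0,0],0.8],
    [[0,0,-0.2],[0,0,0],0.8],
    [[0,0,-0.5],[0,0,0],0.8],
    [[0,0,-0.5],[0,0,0],0.8],
    [[0,0,-0.5],[0,0,0],0.8],
  ],
)

```text
time: 33.05
tool_pos: [0.6452, 0.0455, 0.1126]
tcp_rot: [2.182, 2.26, 0.0]
wrist_force: [-0.4, 0.4, 0.1]
width: 0.802
```

```bash
python3 plan.py 428.7,174.6,112,92,44 428.7,174.6,25,92,25; python3 - <<'E'
from fit import *
S=cam('side')
x=S['W'].copy(); x[x[...,2]>.11]=np.nan
print(fit('tall_can',[x],(645,45.4,0),38,4))
M['muller']=rev([(17,50),(17,86),(12,95)])
x=S['W'].copy(); x[(x[...,2]<.055)]=np.nan
print(fit('muller',[x],(428.7,174.6,0),40))
E
```

```text
t 33.05 tcp [645.2  45.5 112.6] psi 92.0 tilt [ 0.0003 -0.    ] F [-0.4  0.4  0.1] w 0.802
  shift [0.46, -0.71, 0.0] x 6
  shift [-0.01, 0.01, 0.44] x 4
(array([643.8591359 ,  44.91188686,   0.        ]), np.float64(1.6754484176635742), 498)
(array([426.79381289, 173.10014055,   0.        ]), np.float64(1.601485988609902), 136)
```

Tall can seated in the right-hand bay. Next the muller.

Request:
servo_tool(
  series=[
    [[0.46,-0.71,0],[0,0,0],0.8],
    [[0.46,-0.71,0],[0,0,0],0.8],
    [[0.46,-0.71,0],[0,0,0],0.8],
    [[0.46,-0.71,0],[0,0,0],0.8],
    [[0.46,-0.71,0],[0,0,0],0.8],
    [[0.46,-0.71,0],[0,0,0],0.8],
    [[0,0,0],[0,0,0],0.8],
    [[0,0,0],[0,0,0],0.8],
  ],
)

```text
time: 33.9
tool_pos: [0.4275, 0.1764, 0.1119]
tcp_rot: [2.179, 2.262, 0.002]
wrist_force: [1.5, 0.1, 0.4]
width: 0.8
```

```bash
python3 plan.py 427.8,174,25,92,25
```

```text
t 33.9 tcp [427.5 176.4 111.9] psi 92.1 tilt [0.0019 0.0003] F [1.5 0.1 0.4] w 0.8
  turn z 0.02 x 1
  shift [-0.01, 0.0, 0.43] x 4
```

Request:
servo_tool(
  series=[
    [[-0.02,0,0.43],[0,0,0],0.8],
    [[-0.02,0,0.43],[0,0,0],0.8],
    [[0,0,0.43],[0,0,0],0.8],
    [[0,0,0.43],[0,0,0],0.8],
    [[0,0,0],[0,0,0],0.8],
    [[0,0,0],[0,0,0],0.6],
    [[0,0,0],[0,0,0],0.5],
    [[0,0,0],[0,0,0],0.43],
  ],
)

```text
time: 34.7
tool_pos: [0.4291, 0.1742, 0.0266]
tcp_rot: [2.181, 2.259, 0.004]
wrist_force: [0.2, 0.4, 0.3]
width: 0.434
```

Request:
servo_tool(
  series=[
    [[0,0,0],[0,0,0],0.38],
    [[0,0,0],[0,0,0],0.3],
    [[0,0,0],[0,0,0],0.25],
    [[0,0,0],[0,0,0],0.25],
    [[0,0,0],[0,0,0],0.25],
  ],
)

```text
time: 35.2
tool_pos: [0.429, 0.174, 0.0267]
tcp_rot: [2.18, 2.259, 0.003]
wrist_force: [0.6, -2.1, 6.2]
width: 0.38
```

```bash
python3 plan.py 638.2,214.7,25,92,250
```

```text
t 35.2 tcp [429.  174.   26.7] psi 92.0 tilt [0.0029 0.0002] F [ 0.6 -2.1  6.2] w 0.38
  shift [0.66, 4.21, 0.03] x 1
```

Request:
servo_tool(
  series=[
    [[0,0,-0.2],[0,0,0],0.25],
    [[0,0,-0.4],[0,0,0],0.25],
    [[0,0,-0.5],[0,0,0],0.25],
    [[0,0,-0.5],[0,0,0],0.25],
    [[0,0,-0.4],[0,0,0],0.25],
    [[0.04,0.24,0],[0,0,0],0.25],
    [[0.07,0.46,0],[0,0,0],0.25],
    [[0.1,0.6,0],[0,0,0],0.25],
  ],
)

```text
time: 36.0
tool_pos: [0.4912, 0.1866, 0.1239]
tcp_rot: [-2.181, -2.26, 0.003]
wrist_force: [-0.3, 0.2, -3.3]
width: 0.381
```

Request:
servo_tool(
  series=[
    [[0.1,0.68,0],[0,0,0],0.25],
    [[0.1,0.68,0],[0,0,0],0.25],
    [[0.1,0.62,0],[0,0,0],0.25],
    [[0.08,0.5,0],[0,0,0],0.25],
    [[0.05,0.29,0],[0,0,0],0.25],
    [[0.02,0.14,0],[0,0,0],0.25],
    [[0,0,0],[0,0,0],0.25],
    [[0,0,0],[0,0,0],0.25],
  ],
)

```text
time: 36.8
tool_pos: [0.6354, 0.214, 0.1239]
tcp_rot: [-2.181, -2.259, 0.004]
wrist_force: [0.5, -0.5, -3.9]
width: 0.386
```

```bash
python3 plan.py 638.2,214.7,29,92,250
```

```text
t 36.8 tcp [635.4 214.  123.9] psi 92.0 tilt [-0.0026 -0.0006] F [ 0.5 -0.5 -3.9] w 0.386
  shift [0.01, 0.06, 1.9] x 1
```

Request:
servo_tool(
  series=[
    [[0,0.03,0.4],[0,0,0],0.25],
    [[0,0.01,0.5],[0,0,0],0.25],
    [[0,0,0.5],[0,0,0],0.25],
    [[0,0,0.3],[0,0,0],0.25],
    [[0,0,0.08],[0,0,0],0.25],
    [[0,0,0.06],[0,0,0],0.25],
    [[0,0,0],[0,0,0],0.25],
    [[0,0,0],[0,0,0],0.25],
  ],
)

```text
time: 37.6
tool_pos: [0.6399, 0.2147, 0.0348]
tcp_rot: [2.181, 2.259, 0.004]
wrist_force: [1.0, 0.9, -4.2]
width: 0.383
```

Request:
servo_tool(
  series=[
    [[0,0,0.02],[0,0,0],0.25],
    [[0,0,0.02],[0,0,0],0.25],
    [[0,0,0],[0,0,0],0.25],
  ],
)

```text
time: 37.9
tool_pos: [0.6388, 0.2144, 0.0314]
tcp_rot: [2.182, 2.26, 0.0]
wrist_force: [0.5, -0.7, -3.2]
width: 0.388
```

Request:
servo_tool(
  series=[
    [[0,0,0.01],[0,0,0],0.25],
    [[0,0,0.01],[0,0,0],0.25],
    [[0,0,0],[0,0,0],0.25],
  ],
)

```text
time: 38.2
tool_pos: [0.6389, 0.2143, 0.0308]
tcp_rot: [2.182, 2.26, 0.0]
wrist_force: [-1.4, -1.0, 1.1]
width: 0.384
```

Contact is starting. One more small step, release, and withdraw.

Request:
servo_tool(
  series=[
    [[0,0,0.01],[0,0,0],0.25],
    [[0,0,0],[0,0,0],0.25],
    [[0,0,0],[0,0,0],0.25],
  ],
)

```text
time: 38.5
tool_pos: [0.639, 0.2143, 0.0308]
tcp_rot: [2.182, 2.26, 0.001]
wrist_force: [-4.3, -2.2, 5.9]
width: 0.384
```

Request:
servo_tool(
  series=[
    [[0,0,0],[0,0,0],0.45],
    [[0,0,0],[0,0,0],0.55],
    [[0,0,0],[0,0,0],0.6],
    [[0,0,0],[0,0,0],0.6],
    [[0,0,-0.2],[0,0,0],0.6],
    [[0,0,-0.5],[0,0,0],0.6],
    [[0,0,-0.5],[0,0,0],0.6],
    [[0,0,-0.7],[0,0,0],0.6],
  ],
)

```text
time: 39.3
tool_pos: [0.6375, 0.214, 0.1244]
tcp_rot: [-2.181, -2.259, 0.004]
wrist_force: [0.3, 0.4, -0.4]
width: 0.6
```

Request:
servo_tool(
  series=[
    [[0,0,-0.6],[0,0,0],0.6],
    [[0.5,-0.6,0],[0,0,0],0.6],
    [[0.5,-0.6,0],[0,0,0],0.6],
    [[0.5,-0.6,0],[0,0,0],0.6],
    [[0.5,-0.6,0],[0,0,0],0.6],
    [[0.5,-0.6,0],[0,0,0],0.6],
    [[0,0,0],[0,0,0],0.6],
    [[0,0,0],[0,0,0],0.6],
  ],
)

```text
time: 40.1
tool_pos: [0.4842, 0.3346, 0.1556]
tcp_rot: [2.179, 2.262, 0.002]
wrist_force: [-0.3, 1.1, 0.0]
width: 0.604
```

```bash
python3 - <<'E'
from fit import *
T=cam('top','t9.png');S=cam('side')
G=dict(tall_can=(644,45,0,38,4),short_can=(611,-176,0,32,4),muller=(638,214,0,45,4),ink_tin=(380.8,290.3,0,48,0),brick=(600,-91.5,.09,46,4),wedge=(641.5,129,.03,46,4))
for n,g in G.items():
    x,m,N=fit(n,[T['W'],S['W']],g[:3],g[3],g[4]); print(n,x[:2].round(1),np.degrees(x[2]).round(1),'med %.1f'%m,N)
a=S['image'][100:280,200:500,::-1];b=T['image'][120:260,220:520,::-1]
cv2.imwrite('pics/f.png',cv2.resize(np.vstack([a,b]),None,fx=1.8,fy=1.8,interpolation=cv2.INTER_CUBIC))
print(readout.read_state()['time'])
E
```

```text
tall_can [644.1  45.4] 0.0 med 1.2 865
short_can [ 610.8 -175.6] 0.0 med 1.2 468
muller [639.4 215.2] 0.0 med 2.2 615
ink_tin [380.4 290.1] 0.0 med 541.4 1300
brick [600.2 -91.7] 5.1 med 1.5 681
wedge [641.4 128.4] 0.8 med 1.3 496
40.2
```

View pics/f.png

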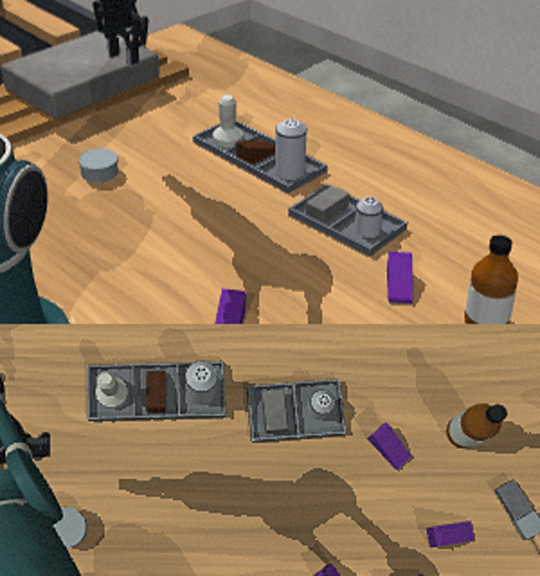

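All five items stand flat, one to a bay. The gripper is clear of everything, and the tin, bottle and slab are where they were.

```bash
python3 -c "
from workcell import order
print(order.finish_job())"
```

```text
the job is handed in; nothing more can be done
None
```

Both kits are made up, and I handed the job in at about 40 s of the 128 s. The muller, wedge and tall can are in the three-bay tray (left, middle and right bays). The brick and short can are in the two-bay tray (left and right bays). Each was lowered in 0.5–1 mm steps until light contact of about 6–10 N, then released.

**Final check:** fits to both cameras put all five upright at bay-floor height, within about 3 mm of their bay centres, with the gripper clear of everything. In the last picture the ink tin, bottle and slab look unmoved.

**What failed or disagreed:**
- **First brick grasp:** it missed because the fingertips sit about 24 mm behind the reported TCP. The closing fingers pressed on the brick's top with about 25 N. The brick did not move, and I allowed for the offset from then on.
- **Ink tin fit:** the last fit of the tin was spoiled because the arm was in the measured area, so "unmoved" there rests on the picture alone.

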